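# Set the depth stop of a specimen stand and lock its cam clamp

## Robot

A 7-joint arm with a two-finger parallel gripper is mounted at the origin on a cart in front of the work surface, level with it; the furniture and walls round the work are solid. World frame = base frame: x ahead of the robot, y to its left, z up, the work surface at z = 0. Lengths are in m, angles in rad, forces in N, time in s.
With the tool pointing down it reaches from about 0.4 to 0.875 m from the base axis. Payload 4.4 kg.
Tool frame: the origin (TCP) lies midway between the tips of the shut fingers; the grasp point (between the pads) lies 19 mm behind it; z points along the fingers, y is the line along which they close (so a half turn about z gives the same grasp; the last joint's range is limited). The gripper opens to 85 mm and grips with 20 to 120 N. Pads are 22 mm wide; open, the fingers measure 114 mm over their backs; the gripper's body (76 mm by 85 mm) begins 54 mm behind the grasp point. The pads swing forward as they close: fully open they stand 13 mm farther back than shut.
Start: joints at [-1.207, 0.628, 0.038, 1.517, -0.027, 0.996, -0.02], TCP at [0.271, 0.591, 0.231] pointing down, gripper open.
Joint ranges: [-3.06, 3.06], [-0.37, 2.12], [-1.25, 1.32], [0.18, 2.47], [-1.1, 4.24], [0.23, 1.98], [-2.94, 2.94]. Speed limits (rad/s): [2.57, 2.57, 3.14, 3.14, 3.14, 3.14, 3.14].

## Interface

Orientations are given as a 3x3 rotation matrix whose columns are the frame's x, y, z axes.
In Python, from rig import bot gives the robot as it stands.
- The arm moves only by the shell command python3 -m creep 'ROWS' [FORCE]. ROWS is a JSON object of lists of equal length, an entry for each row: "offset": the shift along the tool's x, y, z scaled (see below), a list of three; "rot": the turn, a rotation vector about the tool's x, y, z scaled (see below), a list of three; "grip": the opening, from -1 (shut) to 1 (fully open). In form: {"offset": [[tx, ty, tz], ...], "rot": [[rx, ry, rz], ...], "grip": [grip, ...]}. A call has 1 to 20 rows; each row is the pose to reach, as a shift and turn from the pose commanded when the call began, along the tool's axes at that moment; what a row does not reach only later rows make up. The controller multiplies each number of a shift by 0.25 m and each number of a turn by 30 degrees. A row lasts 1/12 s, in which the tool goes at most 41.7 mm and 7.16 degrees, less where a joint would pass 70% of its speed; a pose out of reach is approached as far as the arm can. A call with a number of a shift or a turn outside -1 to 1 is refused whole. A call with a gripper value outside its range is refused whole. The fingers move at their own pace and stop on an object; FORCE is the grip in N (left out, the last holds). Time passes only in rows, so rows that repeat a pose let the fingers close. It gives the time, the measured TCP pose, the force, the opening and the grip force at its end, in the units of the state.
- bot.read_state(): the state, without advancing time (a new reading comes with each control period).
- bot.camera(name): name is "scene" or "top" or "wrist"; returns a dict with "img" (400x640x3 uint8, blue, green, red), "fov_y" (degrees; the focal length in pixels is half the picture's height over the tangent of half this angle, whatever the lens; pixels are square), "cx", "cy" (the principal point, pixels), "camera_from_world" (4x4, takes a point from world to camera coordinates); the wrist camera has in their place "T_tool_cam" (4x4, takes a point from camera to tool coordinates, whose origin is the TCP and whose axes are the flange's). Camera axes: x right, y down, z forward; pixel columns grow to the right and rows downward; lengths in m; the calibration is good to about 2 mm. A picture is of the moment at which its call begins: read the wrist's pose just before it. There is no depth.
- bot.hand_in(): hands the job in; it is judged then, once.
The state is a dict: "time": time; "joints": joint angles; "dq": joint speeds; "effort": joint torques, N m; "eef_pos": TCP position; "orientation": TCP orientation; "force": force on the tool from outside, world axes, zero at the start; "moment": the same for the moment, N m; "gripper_width": finger opening in m; "grip_force": force on a finger pad.
Only numpy, scipy, OpenCV 4.12 (cv2) and the standard library are available. Lean on these libraries where they do the work, as an engineer would, in place of code of your own. Each camera call takes 0.05 s, during which the arm holds its last target. There are 200 camera calls.

## Task

Set the depth stop of the small stand to the specimen held in its chuck: swing the clamp lever right over to release the stop rod, push the rod down gently until its foot rests on the specimen's polished face (a hard push would mark it), and swing the lever fully back to lock the stop there. Leave the foot touching the specimen, and do not disturb the things lying round the stand.

Things in the scene. Friction and masses are not known exactly. Their poses are not given: they have to be found in the camera images.
- stand: Specimen stand, bolted down. Grey foot plate, x -62 to +114 mm, y -62 to +62 mm, 16.5 mm thick; steel column 24 mm thick at x = +80 mm, top 160 mm up; a grey arm 108 to 144 mm up reaches from it to the guide boss (34 mm across) of the upright stop rod. Origin on the bench straight below the rod's axis; x from rod to column (away from the robot at yaw 0), y left, z up.
- chuck: Aluminium ring chuck, 50 mm across, 22 mm high, on the foot plate below the rod, and the specimen it holds: a black resin cylinder 30 mm across with a polished steel square in its upper face. Origin: centre of the chuck's underside, 16.5 mm above the bench. The specimen's height is set by hand and NOT reported: its face is 28 to 40 mm above this origin.
- stop_rod: Upright steel stop rod, 12 mm thick, its round foot 19 mm across with a sprung white nylon tip (15 mm across, gives 1 mm for 6 N, 2.8 mm at most). Origin: centre of the foot's underside (tip out), 92 mm above the bench at the rod's highest, 42 mm at its lowest. Released, it stays where it is left (friction) and slides down under a push of 1 to 3 N. Locked, it holds against some 15 to 20 N.
- knob_top (a point): Centre of the flat top of the dark knurled knob, 23 mm across and 18 mm high, on the upper end of the stop rod, 137 mm above the foot's underside. The rod slides only up and down; push it down here.
- clamp_lever (a joint): Cam clamp lever on an upright pin beside the rod, angle in rad. 0: released, points to the stand's -y (right). It turns clockwise seen from above to its end stop at 1.75: locked, points about to the stand's -x (toward the robot). The cam bears on the rod from about 0.45 on and drags (up to about 8 N at the grip); past 1.57 it goes over centre.
- lever_knob (a point): Middle of the upright black grip, 21 mm across at most, at the end of the clamp lever, 85 mm from its pin; 185 mm above the bench. The grip reaches from 26 mm below this point to 9 mm above; the steel lever bar, 8 mm thick, comes in at its lower end and slopes down toward the pin.
- lever_pivot (a point): Point on the axis of the lever's upright pin, 144.5 mm above the bench, 20.5 mm to the stand's -y from the rod's axis (the pin springs up to 2 mm farther that way as the cam bites).
- spare_mount: Spare specimen: loose black resin cylinder 30 mm across, 22 mm high, left of the stand. Origin: centre of its underside. Leave alone.
- objective_can: Loose black-and-white screw-top can, 39 mm across, 54 mm high, left of the stand. Origin: centre of its underside. Leave alone.
- petri_dish: Loose shallow covered dish, 62 mm across, 7 mm high, left of the stand. Origin: centre of its underside. Leave alone.

How it is judged:
On the way, in this order (a step that is already met when the one before it is completed fails the run):
1. the clamp lever is swung over to release the rod (value of joint clamp_lever below 0.4 rad), for 0.1 s.
2. with the clamp released, the foot comes to rest on the specimen (value of joint clamp_lever below 0.5 rad and contact force between stop_rod and chuck above 0.4 N), for 0.3 s.
3. the clamp lever is swung back and locked, the foot still touching (value of joint clamp_lever above 1.5 rad and contact force between stop_rod and chuck above 0.2 N), for 0.2 s.
At the end, for the whole second after the job is handed in: The clamp lever is locked (past 1.5 rad, at rest) and the stop's foot still rests on the specimen (more than 0.2 N and less than 15 N between them) (all of step 3 and contact force between stop_rod and chuck below 15 N and velocity of joint clamp_lever between -0.05 and 0.05 rad/s); the robot touches nothing.
It fails at once if the foot presses on the polished specimen with more than 15 N (contact force between stop_rod and chuck above 15 N).
It fails at once if the spare mount is disturbed (moved over 15 mm) (distance of spare_mount from where it was at the start of the episode above 0.015 m).
It fails at once if the objective can is disturbed (moved over 15 mm) (distance of objective_can from where it was at the start of the episode above 0.015 m).
It fails at once if the petri dish is disturbed (moved over 15 mm) (distance of petri_dish from where it was at the start of the episode above 0.015 m).
It also fails if it takes over 70 s, if anything falls off the work surface, if the arm or the gripper's body presses on something with over 40 N, if the wrist force passes 120 N, or if a joint passes its speed limit or range.

## Working session

There is one attempt and no reset: what is moved stays moved. The work goes in short steps, Python scripts to look and compute and a shell command to move; the robot and the scene stay as the last step left them, time stands still between calls to the robot, and variables do not carry over. Pictures are saved under pics/ and viewed, at most 10 in all, crops included, and the job is handed in when it is done.

```bash
mkdir -p pics; ls; python3 - <<'E'
from rig import bot
import cv2,numpy as np
s=bot.read_state();print(s['time'],s['eef_pos'],s['orientation'],s['gripper_width'],s['force'])
for n in ['scene','top']:
    c=bot.camera(n);cv2.imwrite(f'pics/{n}0.png',c['img']);np.savez(f'pics/{n}0.npz',**c);print(n,c['fov_y'],c['cx'],c['cy'],np.linalg.inv(c['camera_from_world']).round(3).tolist())
E
```

```text
pics
0.0 [0.27055123 0.59032308 0.23038349] [[-9.09032247e-01  4.16725021e-01 -7.94374640e-04]
 [ 4.16725778e-01  9.09030612e-01 -1.72374419e-03]
 [ 3.78353059e-06 -1.89797545e-03 -9.99998199e-01]] 0.08517990542251823 [ 0.80005935  0.12229241 -0.25805303]
scene 45.323618465000706 329.37424062291814 192.9072420234418 [[0.582, -0.606, 0.542, 0.125], [-0.813, -0.431, 0.391, -0.134], [-0.003, -0.668, -0.744, 0.777], [0.0, 0.0, 0.0, 1.0]]
top 55.832446429286534 320.0851094086194 201.16194060029915 [[0.028, -0.997, 0.067, 0.532], [-1.0, -0.028, 0.004, 0.203], [-0.002, -0.067, -0.998, 0.99], [0.0, 0.0, 0.0, 1.0]]
```

View pics/scene0.png

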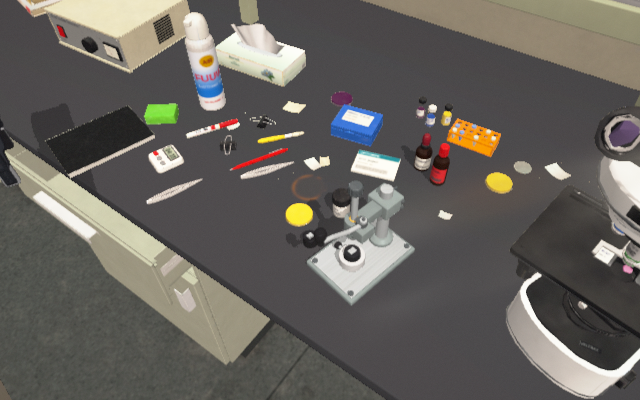

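View pics/top0.png

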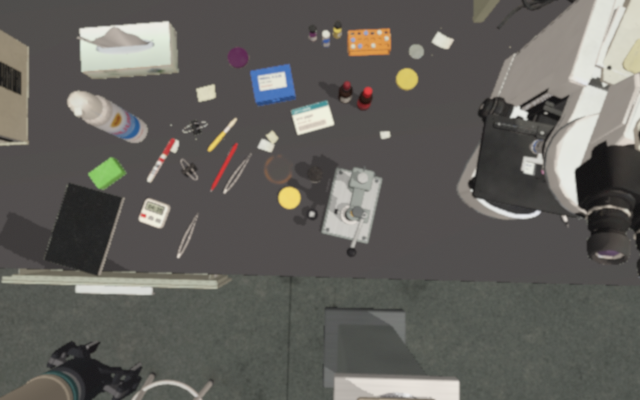

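```bash
python3 - <<'E'
import cv2,numpy as np
a=cv2.imread('pics/scene0.png')[170:310,270:430];b=cv2.imread('pics/top0.png')[150:270,260:400]
a=cv2.resize(a,(400,350),interpolation=cv2.INTER_CUBIC);b=cv2.resize(b,(408,350),interpolation=cv2.INTER_CUBIC)
a=cv2.convertScaleAbs(a,alpha=1.2,beta=20);b=cv2.convertScaleAbs(b,alpha=1.2,beta=20)
cv2.imwrite('pics/c1.png',np.hstack([a,b])[:, :800])
E
```

```text
(no output)
```

View pics/c1.png

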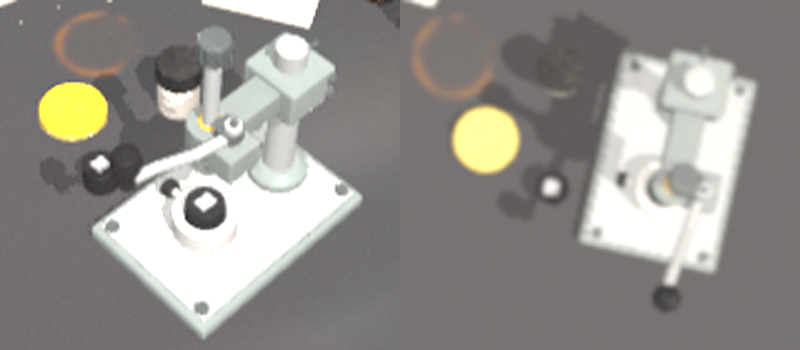

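```bash
cat > h.py <<'E'
import numpy as np
def ray(c,u,v):
    f=200/np.tan(np.radians(float(c['fov_y'])/2)); M=np.linalg.inv(c['camera_from_world'])
    d=M[:3,:3]@np.array([(u-c['cx'])/f,(v-c['cy'])/f,1]); return M[:3,3],d/np.linalg.norm(d)
def plane(c,u,v,z):
    o,d=ray(c,u,v); return o+d*(z-o[2])/d[2]
def tri(rs):
    A=sum(np.eye(3)-np.outer(d,d) for o,d in rs); b=sum((np.eye(3)-np.outer(d,d))@o for o,d in rs)
    p=np.linalg.solve(A,b); return p,[np.linalg.norm(np.cross(p-o,d)) for o,d in rs]
E
python3 - <<'E'
from h import *
S=dict(np.load('pics/scene0.npz'));T=dict(np.load('pics/top0.npz'))
L=lambda x,y:(270+x/2.5-.3,170+y/2.5-.3); R=lambda x,y:(260+(x-400)/2.914-.3,150+y/2.917-.3)
for n,l,r in [('rodknob',(215,37),(686,178)),('grip',(125,160),(667,297)),('col',(292,45),(698,82)),('pin',(232,122),(705,188)),('spare',(98,160),(551,186))]:
    p,e=tri([ray(S,*L(*l)),ray(T,*R(*r))]);print(n,p.round(4),np.round(e,4))
print('grip@.185',plane(S,*L(125,155),.185),plane(T,*R(667,297),.185))
print('col@.16',plane(S,*L(292,45),.16),plane(T,*R(698,82),.16))
print('face',[plane(S,*L(205,202),z).round(4) for z in(.0445,.0505,.0565)])
print('plateL',[plane(S,*L(*q),.0165).round(4) for q in[(95,230),(205,330),(360,197)]])
print('plateR',[plane(T,*R(*q),.0165).round(4) for q in[(581,237),(714,270),(757,83),(625,53)]])
E
```

```text
rodknob [0.5652 0.1305 0.226 ] [0.0016 0.0016]
grip [0.48   0.1385 0.1841] [0.0019 0.0019]
col [0.6421 0.1154 0.1596] [0.0003 0.0003]
pin [0.5606 0.1102 0.1604] [0.0023 0.0023]
spare [0.5636 0.2296 0.0238] [0.0021 0.0021]
grip@.185 [0.48134167 0.14180994 0.185     ] [0.48122945 0.13718953 0.185     ]
col@.16 [0.64156598 0.11549018 0.16      ] [0.64227398 0.11521698 0.16      ]
face [array([0.5652, 0.1331, 0.0445]), array([0.5616, 0.1309, 0.0505]), array([0.558 , 0.1287, 0.0565])]
plateL [array([0.5125, 0.1967, 0.0165]), array([0.4907, 0.0821, 0.0165]), array([0.6554, 0.0485, 0.0165])]
plateR [array([0.521 , 0.2004, 0.0165]), array([0.4954, 0.0826, 0.0165]), array([0.6619, 0.0475, 0.0165]), array([0.6856, 0.1657, 0.0165])]
```

```bash
cat >> h.py <<'E'
def togo(target,heading=None):
    from rig import bot
    s=bot.read_state();p=np.array(s['eef_pos']);R=np.array(s['orientation'])
    h=np.degrees(np.arctan2(R[1,0],R[0,0]))
    print('pos',p.round(4),'head',h.round(2),'F',np.round(s['force'],1),'w',round(s['gripper_width'],4),'t',s['time'])
    print('offset',(R.T@(np.array(target)-p)/.25).round(3),'' if heading is None else ('rz',-((heading-h+180)%360-180)/30))
E
python3 -c "
from h import *
togo([.481,.1395,.235],158.2)"
```

```text
pos [0.2706 0.5904 0.2305] head 155.38 F [-0.6 -0.5 -0. ] w 0.0849 t 0.1
offset [-1.517 -1.289 -0.016] ('rz', np.float64(-0.09409881277510218))
```

```bash
python3 -m creep '{"offset":[[-0.1,-0.08,0],[-0.2,-0.16,0],[-0.3,-0.25,0],[-0.4,-0.34,0],[-0.5,-0.42,0],[-0.6,-0.51,0],[-0.7,-0.6,0],[-0.8,-0.68,0]],"rot":[[0,0,0],[0,0,0],[0,0,0],[0,0,0],[0,0,0],[0,0,0],[0,0,0],[0,0,0]],"grip":[1,1,1,1,1,1,1,1]}' 20
python3 -m creep '{"offset":[[-0.1,-0.08,0],[-0.2,-0.16,0],[-0.3,-0.25,0],[-0.4,-0.34,0],[-0.5,-0.42,0],[-0.6,-0.51,0],[-0.717,-0.609,-0.016],[-0.717,-0.609,-0.016],[-0.717,-0.609,-0.016]],"rot":[[0,0,-0.09],[0,0,-0.09],[0,0,-0.09],[0,0,-0.09],[0,0,-0.09],[0,0,-0.09],[0,0,-0.09],[0,0,-0.09],[0,0,-0.09]],"grip":[1,1,1,1,1,1,1,1,1]}'
python3 - <<'E'
from h import *
from rig import bot
import cv2
togo([.481,.1395,.164],158.2)
c=bot.camera('wrist');cv2.imwrite('pics/w1.png',c['img']);np.savez('pics/w1.npz',**c)
E
```

```text
time: 0.77
eef_pos: [0.3818, 0.3509, 0.231]
orientation: [[-0.909, 0.417, -0.001], [0.417, 0.909, -0.001], [0.0, -0.001, -1.0]]
force: [1.2, -0.5, 0.6]
gripper_width: 0.0853
grip_force: 0.0
time: 1.52
eef_pos: [0.4822, 0.1371, 0.2352]
orientation: [[-0.925, 0.379, 0.0], [0.379, 0.925, -0.001], [-0.0, -0.001, -1.0]]
force: [-0.4, 0.9, -0.4]
gripper_width: 0.0852
grip_force: 0.0
pos [0.4822 0.1371 0.2352] head 157.74 F [-0.4  0.9 -0.4] w 0.0852 t 1.5167
offset [0.008 0.007 0.285] ('rz', np.float64(-0.015429641699129585))
```

View pics/w1.png

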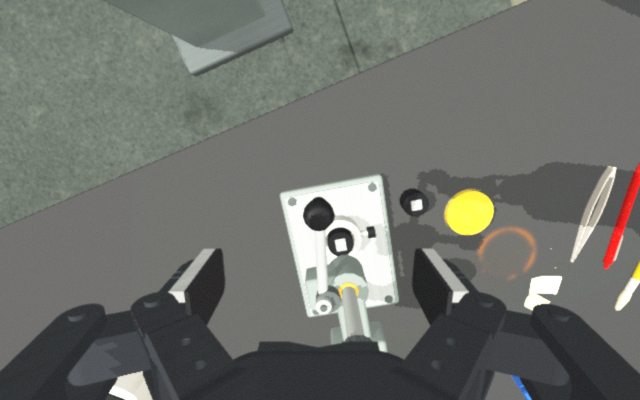

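```bash
cat >> h.py <<'E'
def wcam(f,pos,R):
    c=dict(np.load(f)); W=np.eye(4);W[:3,:3]=R;W[:3,3]=pos
    c['camera_from_world']=np.linalg.inv(W@c['T_tool_cam']); return c
E
python3 - <<'E'
from h import *
from rig import bot
s=bot.read_state();c=wcam('pics/w1.npz',s['eef_pos'],np.array(s['orientation']))
print('grip',plane(c,318,212,.19),'pin',plane(c,324,306,.155),'spec',[plane(c,341,241,z) for z in(.0445,.0565)])
E
```

```text
grip [0.47481881 0.14181431 0.19      ] pin [0.56134302 0.11209033 0.155     ] spec [array([0.56128691, 0.13501884, 0.0445    ]), array([0.55610101, 0.13610126, 0.0565    ])]
```

```bash
python3 -m creep '{"offset":[[0.017,0.008,0.08],[0.017,0.008,0.16],[0.017,0.008,0.24],[0.017,0.008,0.285],[0.017,0.008,0.285],[0.017,0.008,0.285],[0.017,0.008,0.285],[0.017,0.008,0.285],[0.017,0.008,0.285],[0.017,0.008,0.285],[0.017,0.008,0.285],[0.017,0.008,0.285]],"rot":[[0,0,0],[0,0,0],[0,0,0],[0,0,0],[0,0,0],[0,0,0],[0,0,0],[0,0,0],[0,0,0],[0,0,0],[0,0,0],[0,0,0]],"grip":[1,1,1,1,-0.4,-0.4,-0.4,-0.4,-0.4,-0.4,-0.4,-0.4]}'
```

```text
time: 2.57
eef_pos: [0.478, 0.143, 0.1643]
orientation: [[-0.928, 0.374, 0.0], [0.374, 0.928, -0.0], [-0.0, -0.0, -1.0]]
force: [-1.5, -1.5, 1.5]
gripper_width: 0.0255
grip_force: 1.1
```

```bash
cat > /dev/null; for i in 1; do :; done
python3 -m creep '{"offset":[[-0.0005,-0.018,0],[-0.002,-0.0355,0],[-0.004,-0.053,0],[-0.0075,-0.071,0],[-0.0115,-0.088,0],[-0.0165,-0.105,0],[-0.0225,-0.122,0],[-0.0295,-0.138,0],[-0.037,-0.154,0],[-0.0455,-0.17,0],[-0.0455,-0.17,0]],"rot":[[0,0,-0.1],[0,0,-0.2],[0,0,-0.3],[0,0,-0.4],[0,0,-0.5],[0,0,-0.6],[0,0,-0.7],[0,0,-0.8],[0,0,-0.9],[0,0,-1],[0,0,-1]],"grip":[-0.4,-0.4,-0.4,-0.4,-0.4,-0.4,-0.4,-0.4,-0.4,-0.4,-0.4]}'
```

```text
time: 3.48
eef_pos: [0.4729, 0.1001, 0.1642]
orientation: [[-0.99, -0.141, 0.0], [-0.141, 0.99, 0.001], [-0.001, 0.001, -1.0]]
force: [0.2, -0.4, -0.8]
gripper_width: 0.0258
grip_force: 0.1
```

```bash
python3 -m creep '{"offset":[[-0.0005,-0.018,0],[-0.002,-0.0355,0],[-0.004,-0.053,0],[-0.0075,-0.071,0],[-0.0115,-0.088,0],[-0.0165,-0.105,0],[-0.0225,-0.122,0],[-0.0295,-0.138,0],[-0.037,-0.154,0],[-0.0455,-0.17,0],[-0.0455,-0.17,0]],"rot":[[0,0,-0.1],[0,0,-0.2],[0,0,-0.3],[0,0,-0.4],[0,0,-0.5],[0,0,-0.6],[0,0,-0.7],[0,0,-0.8],[0,0,-0.9],[0,0,-1],[0,0,-1]],"grip":[-0.4,-0.4,-0.4,-0.4,-0.4,-0.4,-0.4,-0.4,-0.4,-0.4,-0.4]}'
python3 -m creep '{"offset":[[-0.0005,-0.018,0],[-0.002,-0.0355,0],[-0.004,-0.053,0],[-0.0075,-0.071,0],[-0.0115,-0.088,0],[-0.0165,-0.105,0],[-0.0225,-0.122,0],[-0.0295,-0.138,0],[-0.037,-0.154,0],[-0.0455,-0.17,0],[-0.0455,-0.17,0]],"rot":[[0,0,-0.1],[0,0,-0.2],[0,0,-0.3],[0,0,-0.4],[0,0,-0.5],[0,0,-0.6],[0,0,-0.7],[0,0,-0.8],[0,0,-0.9],[0,0,-1],[0,0,-1]],"grip":[-0.4,-0.4,-0.4,-0.4,-0.4,-0.4,-0.4,-0.4,-0.4,-0.4,-0.4]}'
python3 - <<'E'
from h import *
from rig import bot
import cv2
togo([.5426,.0257,.164],258.5)
c=bot.camera('scene');np.savez('pics/s2.npz',**c)
cv2.imwrite('pics/s2.png',cv2.resize(c['img'][150:310,250:450],(800,600)[:1]+(640,))[:600])
E
```

```text
time: 4.4
eef_pos: [0.4904, 0.0587, 0.164]
orientation: [[-0.788, -0.616, 0.0], [-0.616, 0.788, 0.0], [-0.0, -0.0, -1.0]]
force: [-0.1, 0.3, 0.0]
gripper_width: 0.0259
grip_force: 0.0
time: 5.32
eef_pos: [0.5262, 0.0326, 0.164]
orientation: [[-0.375, -0.927, 0.001], [-0.927, 0.375, 0.0], [-0.001, -0.001, -1.0]]
force: [0.3, -0.4, 0.9]
gripper_width: 0.0253
grip_force: 0.0
pos [0.5262 0.0326 0.164 ] head -112.03 F [ 0.3 -0.4  0.9] w 0.0253 t 5.3167
offset [ 0.001 -0.071 -0.   ] ('rz', np.float64(-0.3511422495809408))
```

View pics/s2.png

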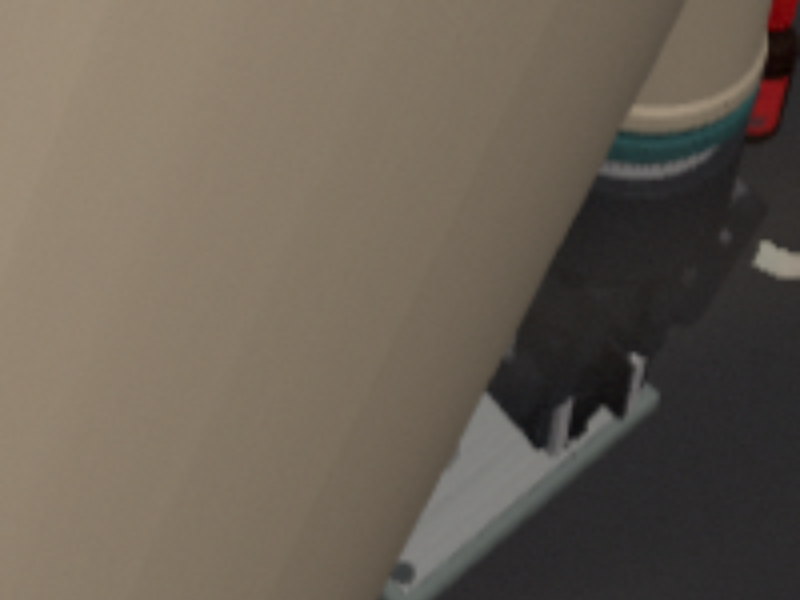

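```bash
python3 -m creep '{"offset":[[-0.0005,-0.018,0],[-0.002,-0.0355,0],[-0.003,-0.045,0],[-0.003,-0.045,0],[-0.003,-0.045,0],[-0.003,-0.045,0],[-0.003,-0.045,0],[-0.003,-0.045,0],[-0.003,-0.045,-0.1],[-0.003,-0.045,-0.2],[-0.003,-0.045,-0.3],[-0.003,-0.045,-0.4],[-0.003,-0.045,-0.4],[-0.003,-0.045,-0.4]],"rot":[[0,0,-0.1],[0,0,-0.2],[0,0,-0.25],[0,0,-0.25],[0,0,-0.25],[0,0,-0.25],[0,0,-0.25],[0,0,-0.25],[0,0,-0.25],[0,0,-0.25],[0,0,-0.25],[0,0,-0.25],[0,0,-0.25],[0,0,-0.25]],"grip":[-0.4,-0.4,-0.4,-0.4,0,0.4,0.6,0.6,0.6,0.6,0.6,0.6,0.6,0.6]}'
python3 - <<'E'
from h import *
from rig import bot
import cv2
togo([.564,.131,.264],180)
s=bot.read_state();c=bot.camera('wrist');np.savez('pics/w2.npz',**c,pos=s['eef_pos'],R=s['orientation']);cv2.imwrite('pics/w2.png',c['img'])
E
```

```text
time: 6.53
eef_pos: [0.5366, 0.0294, 0.2654]
orientation: [[-0.25, -0.968, 0.003], [-0.968, 0.25, -0.0], [-0.001, -0.003, -1.0]]
force: [-0.6, 0.1, -1.1]
gripper_width: 0.0683
grip_force: 0.0
pos [0.5366 0.0294 0.2654] head -104.46 F [-0.6  0.1 -1.1] w 0.0683 t 6.5333
offset [-0.421 -0.005  0.006] ('rz', np.float64(2.518120204739758))
```

View pics/w2.png

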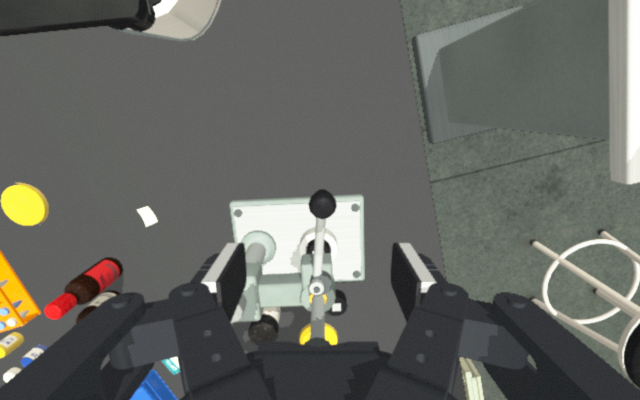

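```bash
python3 -m creep '{"offset":[[-0.05,0,0],[-0.1,0,0],[-0.2,0,0],[-0.3,0,0],[-0.42,-0.005,0],[-0.42,-0.005,0],[-0.42,-0.005,0.06],[-0.42,-0.005,0.12],[-0.42,-0.005,0.12],[-0.42,-0.005,0.12]],"rot":[[0,0,0],[0,0,0],[0,0,0],[0,0,0],[0,0,0],[0,0,0],[0,0,0],[0,0,0],[0,0,0],[0,0,0]],"grip":[-1,-1,-1,-1,-1,-1,-1,-1,-1,-1]}'
python3 -c "
from h import *
togo([.5642,.1310,.225])"
```

```text
time: 7.42
eef_pos: [0.5623, 0.1318, 0.2328]
orientation: [[-0.248, -0.969, -0.003], [-0.969, 0.248, 0.0], [0.001, 0.003, -1.0]]
force: [0.4, 1.2, 0.9]
gripper_width: 0.0002
grip_force: 0.0
pos [0.5623 0.1318 0.2328] head -104.34 F [0.4 1.2 0.9] w 0.0002 t 7.4167
offset [ 0.001 -0.008  0.031]
```

```bash
python3 -m creep '{"offset":[[0,-0.008,0.01],[0,-0.008,0.02],[0,-0.008,0.03],[0,-0.008,0.04],[0,-0.008,0.05],[0,-0.008,0.06],[0,-0.008,0.06],[0,-0.008,0.06]],"rot":[[0,0,0],[0,0,0],[0,0,0],[0,0,0],[0,0,0],[0,0,0],[0,0,0],[0,0,0]],"grip":[-1,-1,-1,-1,-1,-1,-1,-1]}'
python3 -m creep '{"offset":[[0,0,0.01],[0,0,0.02],[0,0,0.03],[0,0,0.04],[0,0,0.05],[0,0,0.06],[0,0,0.06],[0,0,0.06]],"rot":[[0,0,0],[0,0,0],[0,0,0],[0,0,0],[0,0,0],[0,0,0],[0,0,0],[0,0,0]],"grip":[-1,-1,-1,-1,-1,-1,-1,-1]}'
```

```text
time: 8.08
eef_pos: [0.565, 0.1301, 0.2189]
orientation: [[-0.249, -0.968, -0.0], [-0.968, 0.249, -0.0], [0.0, 0.0, -1.0]]
force: [0.7, 0.6, 0.8]
gripper_width: 0.0002
grip_force: 0.3
time: 8.75
eef_pos: [0.5649, 0.1301, 0.2035]
orientation: [[-0.249, -0.968, -0.001], [-0.968, 0.249, -0.0], [0.0, 0.001, -1.0]]
force: [0.9, 0.4, -0.6]
gripper_width: -0.0003
grip_force: 0.0
```

```bash
python3 - <<'E'
from rig import bot
import cv2,numpy as np
F=[]
s=bot.camera('scene')['img'];F.append(bot.read_state()['force']);w=bot.camera('wrist')['img'];F.append(bot.read_state()['force']);print(np.round(F,1))
cv2.imwrite('pics/m3.png',np.hstack([cv2.resize(s[130:310,250:450],(400,360)),cv2.resize(w[150:400,170:470],(400,360))]))
E
```

```text
[[-1.1 -0.2  0.3]
 [-0.5 -0.3 -0.6]]
```

View pics/m3.png

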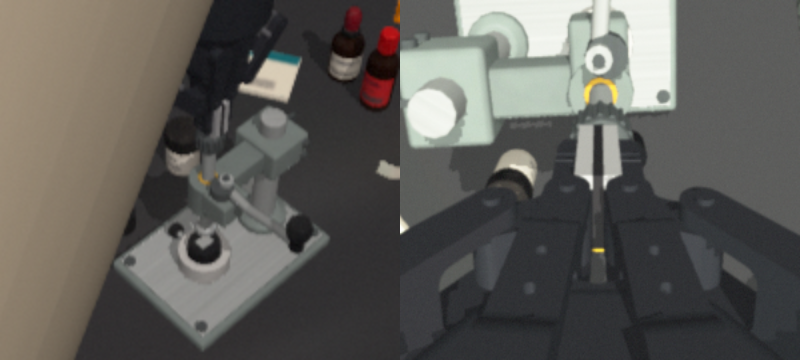

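```bash
z(){ grep -E 'pos|force: \['; }
python3 -m creep '{"offset":[[0,0,0.008],[0,0,0.016],[0,0,0.024],[0,0,0.03],[0,0,0.034]],"rot":[[0,0,0],[0,0,0],[0,0,0],[0,0,0],[0,0,0]],"grip":[-1,-1,-1,-1,-1]}' |z
python3 -m creep '{"offset":[[0,0,0.004],[0,0,0.004]],"rot":[[0,0,0],[0,0,0]],"grip":[-1,-1]}' |z
```

```text
eef_pos: [0.5653, 0.1302, 0.1954]
force: [-0.7, -0.0, 2.2]
eef_pos: [0.5652, 0.1302, 0.1943]
force: [-0.4, 0.8, -0.4]
```

```bash
python3 -m creep '{"offset":[[0,0,0.004],[0,0,0.004]],"rot":[[0,0,0],[0,0,0]],"grip":[-1,-1]}' | grep -E 'pos|force: \['
```

```text
eef_pos: [0.5652, 0.1302, 0.1934]
force: [0.4, 0.1, -0.6]
```

```bash
python3 -m creep '{"offset":[[0,0,0.004],[0,0,0.004]],"rot":[[0,0,0],[0,0,0]],"grip":[-1,-1]}' | grep -E 'pos|force: \['
```

```text
eef_pos: [0.5652, 0.1302, 0.1924]
force: [0.6, -0.1, 0.8]
```

```bash
python3 -m creep '{"offset":[[0,0,0.004],[0,0,0.004]],"rot":[[0,0,0],[0,0,0]],"grip":[-1,-1]}' | grep -E 'pos|force: \['
```

```text
eef_pos: [0.5652, 0.1301, 0.1914]
force: [0.6, 0.3, 0.7]
```

```bash
python3 -m creep '{"offset":[[0,0,0.004],[0,0,0.004]],"rot":[[0,0,0],[0,0,0]],"grip":[-1,-1]}' | grep -E 'pos|force: \['
```

```text
eef_pos: [0.5651, 0.1302, 0.1904]
force: [0.9, -0.3, 1.7]
```

```bash
python3 -m creep '{"offset":[[0,0,0.003],[0,0,0.003]],"rot":[[0,0,0],[0,0,0]],"grip":[-1,-1]}' | grep -E 'pos|force: \['
```

```text
eef_pos: [0.5652, 0.1302, 0.1897]
force: [0.4, 0.2, -0.1]
```

```bash
python3 -m creep '{"offset":[[0,0,0.004],[0,0,0.004]],"rot":[[0,0,0],[0,0,0]],"grip":[-1,-1]}' | grep -E 'pos|force: \['
```

```text
eef_pos: [0.5652, 0.1302, 0.1886]
force: [0.4, -0.0, 0.3]
```

```bash
python3 -m creep '{"offset":[[0,0,0.004],[0,0,0.004]],"rot":[[0,0,0],[0,0,0]],"grip":[-1,-1]}' | grep -E 'pos|force: \['
```

```text
eef_pos: [0.5652, 0.1301, 0.1876]
force: [0.5, 0.1, 1.5]
```

```bash
python3 -m creep '{"offset":[[0,0,0.004],[0,0,0.004]],"rot":[[0,0,0],[0,0,0]],"grip":[-1,-1]}' | grep -E 'pos|force: \['
```

```text
eef_pos: [0.5652, 0.1302, 0.1868]
force: [-1.3, 0.1, 2.2]
```

```bash
python3 -m creep '{"offset":[[0,0,0.002],[0,0,0.002],[0,0,0.002]],"rot":[[0,0,0],[0,0,0],[0,0,0]],"grip":[-1,-1,-1]}' | grep -E 'pos|force: \['
```

```text
eef_pos: [0.5652, 0.1302, 0.1866]
force: [-1.6, -0.6, 4.9]
```

```bash
python3 -m creep '{"offset":[[0,0,0.002],[0,0,0.002],[0,0,0.002],[0,0,0.002],[0,0,0.002]],"rot":[[0,0,0],[0,0,0],[0,0,0],[0,0,0],[0,0,0]],"grip":[-1,-1,-1,-1,-1]}' | grep -E 'pos|force: \['; python3 - <<'E'
from rig import bot
for i in range(3): bot.camera('top');print(bot.read_state()['force'].round(1) if hasattr(bot.read_state()['force'],'round') else bot.read_state()['force'])
E
```

```text
eef_pos: [0.5652, 0.1302, 0.1862]
force: [-2.5, -0.1, 7.0]
[-0.9 -1.1  6.3]
[-1.5 -0.7  6.5]
[-2.5 -0.3  6.2]
```

```bash
python3 -m creep '{"offset":[[0,0,-0.005],[0,0,-0.02],[0,0,-0.08],[0,0,-0.16],[0,0,-0.24],[0,0,-0.32],[0.1,0,-0.32],[0.2,0,-0.32],[0.3,0.005,-0.32],[0.419,0.01,-0.32],[0.419,0.01,-0.32],[0.419,0.01,-0.32],[0.419,0.01,-0.32],[0.419,0.01,-0.32]],"rot":[[0,0,0],[0,0,0],[0,0,0],[0,0,0],[0,0,0],[0,0,0],[0,0,0],[0,0,0],[0,0,0],[0,0,0],[0,0,0],[0,0,0],[0,0,0],[0,0,0]],"grip":[-1,-1,-1,-1,-1,-0.5,0,0.6,0.6,0.6,0.6,0.6,0.6,0.6]}'
python3 - <<'E'
from h import *
from rig import bot
import cv2
togo([.5366,.0294,.164],-104.5)
s=bot.read_state();c=bot.camera('wrist');np.savez('pics/w4.npz',**c);cv2.imwrite('pics/w4.png',c['img'][150:400,200:440])
c=wcam('pics/w4.npz',s['eef_pos'],np.array(s['orientation']))
g=c['img'][160:260,280:365].max(2); n,l,st,ce=cv2.connectedComponentsWithStats((g<70).astype('uint8'))
for a,b in zip(st[1:],ce[1:]):
    if a[4]>150: print(a,b+[280,160],plane(c,b[0]+280,b[1]+160,.19))
E
```

```text
time: 12.75
eef_pos: [0.5369, 0.0306, 0.2659]
orientation: [[-0.248, -0.969, 0.0], [-0.969, 0.248, 0.001], [-0.001, -0.0, -1.0]]
force: [-0.2, 0.1, -0.2]
gripper_width: 0.0682
grip_force: 0.0
pos [0.5369 0.0306 0.2659] head -104.34 F [-0.2  0.1 -0.2] w 0.0682 t 12.75
offset [0.006 0.    0.407] ('rz', np.float64(0.0054546787945090125))
[ 29  27  26  29 557] [321.58886894 201.75224417] [0.53317613 0.02726291 0.19      ]
```

View pics/w4.png

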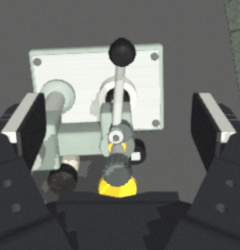

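```bash
python3 -m creep '{"offset":[[0.006,0,0.1],[0.006,0,0.2],[0.006,0,0.3],[0.006,0,0.407],[0.006,0,0.407],[0.006,0,0.407],[0.006,0,0.407],[0.006,0,0.407],[0.006,0,0.407],[0.006,0,0.407],[0.006,0,0.407]],"rot":[[0,0,0],[0,0,0],[0,0,0],[0,0,0],[0,0,0],[0,0,0],[0,0,0],[0,0,0],[0,0,0],[0,0,0],[0,0,0]],"grip":[0.6,0.6,0.6,0.6,0.6,-0.4,-0.4,-0.4,-0.4,-0.4,-0.4]}'
python3 -m creep '{"offset":[[-0.0005,0.018,0],[-0.002,0.0355,0],[-0.004,0.053,0],[-0.0075,0.071,0],[-0.0115,0.088,0],[-0.0165,0.105,0],[-0.0225,0.122,0],[-0.0295,0.138,0],[-0.037,0.154,0],[-0.0455,0.17,0],[-0.0455,0.17,0]],"rot":[[0,0,0.1],[0,0,0.2],[0,0,0.3],[0,0,0.4],[0,0,0.5],[0,0,0.6],[0,0,0.7],[0,0,0.8],[0,0,0.9],[0,0,1],[0,0,1]],"grip":[-0.4,-0.4,-0.4,-0.4,-0.4,-0.4,-0.4,-0.4,-0.4,-0.4,-0.4]}'
python3 -c "
from h import *
togo([.5595-.085*.788,.1095-.085*.616,.164],218)"
```

```text
time: 13.72
eef_pos: [0.5368, 0.0278, 0.1649]
orientation: [[-0.249, -0.968, 0.002], [-0.968, 0.249, -0.0], [-0.0, -0.002, -1.0]]
force: [0.6, -0.9, -0.8]
gripper_width: 0.0255
grip_force: 0.0
time: 14.63
eef_pos: [0.4979, 0.05, 0.1645]
orientation: [[-0.7, -0.714, 0.001], [-0.714, 0.7, -0.0], [-0.001, -0.001, -1.0]]
force: [2.0, -1.3, 0.2]
gripper_width: 0.0251
grip_force: 0.2
pos [0.4979 0.05   0.1645] head -134.45 F [ 2.  -1.3  0.2] w 0.0251 t 14.6333
offset [-0.005  0.036  0.002] ('rz', np.float64(0.25165846967133043))
```

```bash
python3 -m creep '{"offset":[[-0.0005,0.018,0],[-0.002,0.0355,0],[-0.004,0.053,0],[-0.0075,0.071,0],[-0.0115,0.088,0],[-0.0165,0.105,0],[-0.0225,0.122,0],[-0.0295,0.138,0],[-0.037,0.154,0],[-0.0455,0.17,0],[-0.0455,0.17,0]],"rot":[[0,0,0.1],[0,0,0.2],[0,0,0.3],[0,0,0.4],[0,0,0.5],[0,0,0.6],[0,0,0.7],[0,0,0.8],[0,0,0.9],[0,0,1],[0,0,1]],"grip":[-0.4,-0.4,-0.4,-0.4,-0.4,-0.4,-0.4,-0.4,-0.4,-0.4,-0.4]}'
python3 -m creep '{"offset":[[-0.0005,0.018,0],[-0.002,0.0355,0],[-0.004,0.053,0],[-0.0075,0.071,0],[-0.0115,0.088,0],[-0.0165,0.105,0],[-0.0225,0.122,0],[-0.0295,0.138,0],[-0.037,0.154,0],[-0.0455,0.17,0],[-0.0455,0.17,0]],"rot":[[0,0,0.1],[0,0,0.2],[0,0,0.3],[0,0,0.4],[0,0,0.5],[0,0,0.6],[0,0,0.7],[0,0,0.8],[0,0,0.9],[0,0,1],[0,0,1]],"grip":[-0.4,-0.4,-0.4,-0.4,-0.4,-0.4,-0.4,-0.4,-0.4,-0.4,-0.4]}'
python3 -c "
from h import *
togo([.479,.1435,.164],158)"
```

```text
time: 15.55
eef_pos: [0.4762, 0.0869, 0.1643]
orientation: [[-0.963, -0.269, 0.001], [-0.269, 0.963, -0.001], [-0.001, -0.001, -1.0]]
force: [1.1, -2.5, 0.8]
gripper_width: 0.0259
grip_force: 1.5
time: 16.47
eef_pos: [0.4753, 0.131, 0.1641]
orientation: [[-0.969, 0.248, -0.0], [0.248, 0.969, -0.001], [-0.0, -0.001, -1.0]]
force: [0.3, -3.0, 0.6]
gripper_width: 0.026
grip_force: 1.2
pos [0.4753 0.131  0.1641] head 165.65 F [ 0.3 -3.   0.6] w 0.026 t 16.4667
offset [-0.002  0.052  0.   ] ('rz', np.float64(0.25500663739495905))
```

```bash
python3 -m creep '{"offset":[[-0.0005,0.018,0],[-0.002,0.0355,0],[-0.004,0.045,0],[-0.004,0.05,0],[-0.004,0.055,0],[-0.004,0.055,0]],"rot":[[0,0,0.1],[0,0,0.2],[0,0,0.25],[0,0,0.25],[0,0,0.25],[0,0,0.25]],"grip":[-0.4,-0.4,-0.4,-0.4,-0.4,-0.4]}'
```

```text
time: 16.97
eef_pos: [0.4796, 0.1446, 0.1641]
orientation: [[-0.928, 0.372, 0.0], [0.372, 0.928, 0.0], [0.0, 0.0, -1.0]]
force: [0.7, -1.1, 0.5]
gripper_width: 0.0256
grip_force: 0.8
```

```bash
python3 -m creep '{"offset":[[0,0.006,0],[0,0.012,0],[0,0.012,0]],"rot":[[0,0,0],[0,0,0],[0,0,0]],"grip":[-0.4,-0.4,-0.4]}'
```

```text
time: 17.22
eef_pos: [0.4798, 0.1457, 0.1638]
orientation: [[-0.928, 0.373, -0.002], [0.373, 0.928, -0.002], [0.001, -0.003, -1.0]]
force: [-1.7, -4.7, 1.9]
gripper_width: 0.0256
grip_force: 3.0
```

```bash
python3 -m creep '{"offset":[[0,-0.014,0],[0,-0.02,0],[0,-0.02,0],[0,-0.02,0],[0,-0.02,0],[0,-0.02,0],[0,-0.02,-0.1],[0,-0.02,-0.2],[0,-0.02,-0.3],[0.1,-0.02,-0.4],[0.1,-0.02,-0.4],[0.1,-0.02,-0.4]],"rot":[[0,0,0],[0,0,0],[0,0,0],[0,0,0],[0,0,0],[0,0,0],[0,0,0],[0,0,0],[0,0,0],[0,0,0],[0,0,0],[0,0,0]],"grip":[-0.4,0,0.4,0.6,0.6,0.6,0.6,0.6,0.6,0.6,0.6,0.6]}'
python3 - <<'E'
from h import *
from rig import bot
import cv2
s=bot.read_state();c=bot.camera('wrist');np.savez('pics/w5.npz',**c)
c2=bot.camera('scene');np.savez('pics/s5.npz',**c2)
cv2.imwrite('pics/f5.png',np.hstack([cv2.resize(c['img'][120:370,200:440],(384,400)),cv2.resize(c2['img'][140:310,260:430],(400,400))]))
E
```

```text
time: 18.22
eef_pos: [0.4556, 0.153, 0.2653]
orientation: [[-0.928, 0.372, 0.003], [0.372, 0.928, 0.002], [-0.002, 0.003, -1.0]]
force: [-0.8, -1.0, -0.1]
gripper_width: 0.0683
grip_force: 0.0
```

View pics/f5.png

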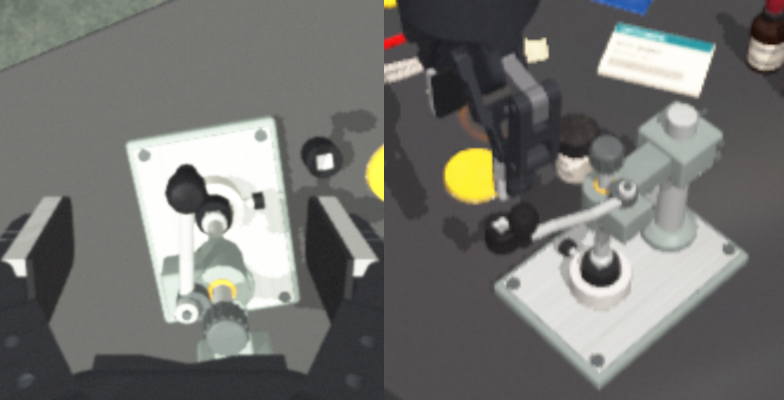

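```bash
python3 -c "
from rig import bot
print(bot.hand_in())"
```

```text
the job is handed in; nothing more can be done
None
```

I released the clamp, pushed the stop rod down onto the specimen with at most about 7 N, swung the lever back to its end stop, backed the gripper clear and handed the job in at about 18 s. The last picture shows the lever locked and the foot on the specimen. The foot's contact force after locking could not be measured, and the hand-in gave no verdict.

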